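Check the shutter and hold the cover over the chamber

ROBOT

A 7-joint arm with a two-finger parallel gripper is mounted at the origin on a cart in front of the work surface, level with it; the furniture and walls round the work are solid. World frame = base frame: x ahead of the robot, y to its left, z up, the work surface at z = 0. Lengths are in m, angles in rad, forces in N, time in s.
With the tool pointing down it reaches from about 0.4 to 0.85 m from the base axis. Payload 4.5 kg.
Tool frame: the origin (TCP) lies midway between the tips of the shut fingers; the grasp point (between the pads) lies 19 mm behind it; z points along the fingers, y is the direction in which the jaws open and shut (so a half turn about z gives the same grasp; the last joint's range is limited). The gripper opens to 88 mm and grips with 3 to 60 N. Pads are 18 mm wide; open, the fingers measure 123 mm over their backs; the gripper's body (75 mm by 187 mm) begins 45 mm behind the grasp point.
Start: joints at [1.351, 0.689, -0.195, 1.565, 0.157, 0.902, -0.215], TCP at [0.157, -0.605, 0.239] pointing down, gripper open.
Joint ranges: [-3.01, 3.01], [-0.46, 2.08], [-1.47, 1.51], [0.13, 2.56], [-1, 4.14], [0.04, 2.09], [-2.66, 2.66]. Speed limits (rad/s): [2.57, 2.57, 3.14, 3.14, 3.14, 3.14, 3.14].

INTERFACE

Orientations are given as a unit quaternion [x, y, z, w].
In Python, from plant import get_state, snapshot, finish_job, find_in gives the robot as it stands.
- The arm moves only by the shell command python3 -m creep 'ROWS' [OPENING] [FORCE]. ROWS is JSON, one flat list of numbers, 6 for each row, row after row: the shift along the tool's x, y, z in mm, then the turn, a rotation vector about the tool's x, y, z in degrees. In form: [tx, ty, tz, wx, wy, wz, tx, ty, tz, wx, wy, wz, ...]. A call has 1 to 5 rows; each row shifts and turns the pose as measured when the row begins, along the tool's axes as they then stand; what a row does not reach is not made up. A row lasts 1/12 s, in which the tool goes at most 41.7 mm and 7.16 degrees, less where a joint would pass 70% of its speed; a pose out of reach is approached as far as the arm can. A call is refused whole if a number of a shift passes 41.7 or a number of a turn 7.16, either way. A call with a gripper value outside its range is refused whole. OPENING is the finger opening in mm, from 0 to 88.1, set as the call begins (- or left out, the last holds). The fingers move at their own pace and stop on an object; FORCE is the grip in N (left out, the last holds). Time passes only in rows, so rows that do not move let the fingers close. It gives the time, the measured TCP pose, the force and the opening at its end, in the units of the state.
- get_state(): the state, without advancing time (a new reading comes with each control period).
- snapshot(name): name is "side" or "top" or "wrist"; returns a dict with "color" (480x640x3 uint8, red, green, blue), "intrinsics" (3x3 intrinsics, pixels), "extrinsics" (4x4, takes a point from world to camera coordinates). Camera axes: x right, y down, z forward; pixel columns grow to the right and rows downward; lengths in m; the calibration is good to about 2 mm. The wrist camera is an equidistant fisheye: a pixel r from the principal point sees the ray r / f radians off the axis. A picture is of the moment at which its call begins. There is no depth.
- finish_job(): hands the job in, once; it reports no verdict.
Trained networks look in the newest picture that a camera, given by its name, has taken for a name from the list of things; names that differ only in an ending like _2 or _b are one class to them, and where a whole thing is asked for, a point or a joint stands for the part that bears it (a point fixed in the world has none). Each returns a list of dicts, best first, with "score" (0 to 1); they miss things now and then, are a little off and sometimes report something else, mostly with a low value. They report only what shows in the picture. A call takes as long as a camera call. They do not tell look-alikes from the thing itself.
- find_in(thing, camera): "xy" ([column, row] in pixels, amid what is visible of it).
The state is a dict: "clock": time; "q": joint angles; "qd": joint speeds; "joint_torque": joint torques, N m; "tool_pos": TCP position; "eef_rot": TCP orientation; "contact_force": force on the tool from outside, world axes, zero at the start; "moment": the same for the moment, N m; "opening": opening from 0.0 (shut) to 1.0 (fully open).
Only numpy, scipy, OpenCV 4.12 (cv2) and the standard library are available. Lean on these libraries where they do the work, as an engineer would, in place of code of your own. Each camera call takes 0.05 s, during which the arm holds its last target.

TASK

Before the light-measuring chamber is closed, check its shutter: press the orange sprung lever on its front all the way down to its stop and let it spring back up. Then pick up the aluminium cover plate by its black handle and hold it level about 1 cm above the chamber's rim, its four holes lined up with the four threaded holes below so that each thread shows through its hole; do not let the plate touch the chamber, and leave the four things around the work (petri dish, flask, timer, tape roll) undisturbed. Finish while holding the plate there in the gripper, still, ready for a colleague to start the screws.

Things in the scene. Friction and masses are not known exactly. Their poses are not given: they have to be found in the camera images.
- chamber: Light-measuring chamber, fixed to the worktop: white box with a blue rim, open on top, 120 mm (own x) by 150 mm (own y), rim top 70 mm above the worktop. Origin at the centre of its underside, z up; its lever is on the -x side (the front, toward the robot at yaw 0). Four 6 mm threaded holes with brass edges in the rim at x = +-47, y = +-62 mm. It may stand to the left or the right of the plate.
- chamber_rim (a point): Centre of the chamber's opening, level with the rim's top (70 mm above the worktop); axes as the chamber's.
- thread_a (a point): Mouth of the threaded hole at (+47, +62) mm in the chamber's frame, on the rim's top.
- thread_b (a point): Mouth of the diagonally opposite threaded hole, at (-47, -62) mm.
- shutter_lever (a joint): Angle of the lever, rad: 0 at rest (arm rising 25 degrees forward from its pivot), grows as its handle is pressed down, 0.8 at the stop (arm falling 21 degrees). A spring returns it to 0; about 2 N on the handle starts it, about 5.5 N holds it at the stop.
- lever_handle (a point): Centre of the lever's orange handle: a horizontal round bar 18 mm thick and 44 mm long along the chamber's y, 80 mm from the pivot. Moves with the lever: about 80 mm above the worktop at rest, 18 mm at the stop. Its axes turn with the lever and equal the chamber's at rest.
- lever_pivot (a point): Pivot of the lever, at (-66, 0, 46) mm in the chamber's frame; the lever turns about the chamber's y axis.
- plate_grip (a point): Centre of the cover plate's black handle bar, 64 mm long (plate's x), 16 mm wide (plate's y), 18 mm high, on two posts; 31 mm above the plate's underside. Axes: the plate's own, z up. The plate is bare aluminium, 120 mm (x) by 150 mm (y) by 5 mm, 0.2 to 0.45 kg, lies flat on the worktop at first; four 14 mm holes at x = +-47, y = +-62 mm. It fits equally well turned half round.
- hole_a (a point): Centre of the plate's hole at (+47, +62) mm of the plate's frame, at the underside.
- hole_b (a point): Centre of the plate's diagonally opposite hole, at (-47, -62) mm, at the underside.
- plate: The cover plate with its handle; origin at the centre of its underside.
- petri: Petri dish, 63 mm across, 15 mm high, loose; bystander. Origin under its centre.
- flask: Conical flask, 63 mm across, 109 mm high, loose; bystander. Origin under its centre.
- timer: White lab timer, 66 x 66 x 18 mm, loose; bystander. Origin under its centre.
- tape: Roll of blue tape, 52 mm across, 14 mm high, loose; bystander. Origin under its centre.
Mind the look-alikes: they are no part of the job. What is shaped like the plate but purple is not meant.

How it is judged:
On the way, in this order (a step that is already met when the one before it is completed fails the run):
1. the lever is pressed down to its stop (value of joint shutter_lever above 0.72 rad), for 0.1 s.
2. the lever has sprung back up (value of joint shutter_lever below 0.06 rad), for 0.2 s.
3. the plate is lifted clear of the worktop (height (world z) of plate above 0.03 m), for 0.1 s.
At the end, for the whole second after the job is handed in: The gripper holds the plate still and level (0.06 rad), underside 4 to 20 mm above the rim, not touching the chamber; holes within 4 mm horizontally of the threads, either way round; lever back up (under 0.06 rad); petri dish, flask, timer and tape moved under 20 mm (((horizontal distance between hole_a and thread_a below 0.004 m and horizontal distance between hole_b and thread_b below 0.004 m) or (horizontal distance between hole_a and thread_b below 0.004 m and horizontal distance between hole_b and thread_a below 0.004 m)) and z of plate in the frame of chamber_rim between 0.004 and 0.02 m and angle between plate's own z axis and vertical below 0.06 rad and contact force between the fingers and plate above 1 N and contact force between plate and chamber below 0.2 N and linear speed of plate below 0.02 m/s and value of joint shutter_lever below 0.06 rad and distance of each of petri, flask, timer, tape from where it was at the start of the episode below 0.02 m); the arm keeps its last pose, push and grip.
It fails at once if the plate touches the chamber (over 1 N) (contact force between plate and chamber above 1 N).
It fails at once if a bystander is moved 20 mm or more (distance of any of petri, flask, timer, tape from where it was at the start of the episode above 0.02 m).
It also fails if it takes over 64 s, if anything falls off the work surface, if the arm or the gripper's body presses on something with over 40 N, if the wrist force passes 120 N, or if a joint passes its speed limit or range.

## Working session

There is one attempt and no reset: what is moved stays moved. The work goes in short steps, Python scripts to look and compute and a shell command to move; the robot and the scene stay as the last step left them, time stands still between calls to the robot, and variables do not carry over. Pictures are saved under pics/ and viewed, and the job is handed in when it is done.

```bash
ls; mkdir -p pics
cat > h.py <<'E'
import numpy as np, cv2
from plant import get_state, snapshot, finish_job, find_in
from scipy.spatial.transform import Rotation as R
def save(n,s): cv2.imwrite(f'pics/{n}.png',s['color'][:,:,::-1])
def ray(s,px):
    K=np.array(s['intrinsics']);E=np.array(s['extrinsics'])
    d=np.linalg.inv(K)@[px[0],px[1],1]
    return -E[:3,:3].T@E[:3,3],E[:3,:3].T@d
def atz(s,px,z):
    o,d=ray(s,px); return o+d*(z-o[2])/d[2]
def proj(s,p):
    K=np.array(s['intrinsics']);E=np.array(s['extrinsics'])
    c=E[:3,:3]@np.array(p)+E[:3,3]; u=K@c; return u[:2]/u[2]
E
python3 - <<'E'
from h import *
st=get_state(); print(st)
import pickle
D={}
for c in ('top','side'):
    s=snapshot(c); save(c+'0',s); D[c]=s; print(c,np.round(s['intrinsics'],1).tolist(),np.round(s['extrinsics'],3).tolist())
    for t in ['chamber','lever_handle','plate_grip','plate','hole_a','thread_a','petri','flask','timer','tape']:
        r=find_in(t,c); print(t,[(np.round(x['xy']).tolist(),round(x['score'],2)) for x in r[:6]])
pickle.dump(D,open('D.pkl','wb'))
E
```

```text
pics
{'clock': 0.0, 'q': array([ 1.35080142,  0.68996846, -0.19451428,  1.56636994,  0.15727656,
        0.90251203, -0.21509506]), 'qd': array([ 1.47755208e-03, -5.88235678e-05, -1.79463415e-03,  9.16228804e-04,
       -7.63967722e-04, -1.36005903e-03,  1.05501813e-03]), 'joint_torque': array([-4.79040773e-04, -5.27564943e+01, -1.26714773e+00, -1.53430992e+01,
       -5.26086485e-02,  6.56178556e-03,  2.00170939e-04]), 'tool_pos': array([ 0.15671632, -0.60435901,  0.23791283]), 'eef_rot': array([ 9.91953934e-01,  1.26595896e-01, -1.78568410e-04, -9.16967798e-04]), 'contact_force': array([ 0.64257468,  0.14543548, -0.93588503]), 'moment': array([-0.00114002, -0.03929792, -0.02912305]), 'opening': 0.9993437620584206}
top [[588.7, 0.0, 328.6], [0.0, 588.7, 230.7], [0.0, 0.0, 1.0]] [[-0.028, -0.999, -0.018, 0.034], [-0.995, 0.03, -0.092, 0.571], [0.093, 0.015, -0.996, 1.598], [0.0, 0.0, 0.0, 1.0]]
chamber [([288.0, 215.0], 0.8), ([201.0, 274.0], 0.55)]
lever_handle [([295.0, 253.0], 0.85)]
plate_grip [([384.0, 212.0], 0.88), ([434.0, 303.0], 0.71)]
plate [([388.0, 213.0], 0.94), ([433.0
[... 184 characters left out ...]
 274.0], 0.94)]
tape [([472.0, 258.0], 0.75), ([289.0, 222.0], 0.46), ([385.0, 212.0], 0.42)]
side [[513.6, 0.0, 317.1], [0.0, 513.6, 241.5], [0.0, 0.0, 1.0]] [[0.998, 0.063, -0.004, -0.548], [0.03, -0.522, -0.852, 0.044], [-0.056, 0.851, -0.523, 1.422], [0.0, 0.0, 0.0, 1.0]]
chamber [([336.0, 228.0], 0.66)]
lever_handle [([343.0, 302.0], 0.42), ([337.0, 230.0], 0.35)]
plate_grip [([345.0, 300.0], 0.88), ([230.0, 324.0], 0.57)]
plate [([340.0, 297.0], 0.84), ([229.0, 322.0], 0.82)]
hole_a [([229.0, 324.0], 0.79), ([342.0, 298.0], 0.68)]
thread_a [([339.0, 227.0], 0.97)]
petri [([262.0, 267.0], 0.8), ([391.0, 258.0], 0.34)]
flask []
timer [([296.0, 197.0], 0.67)]
tape [([274.0, 362.0], 0.56)]
```

View pics/top0.png

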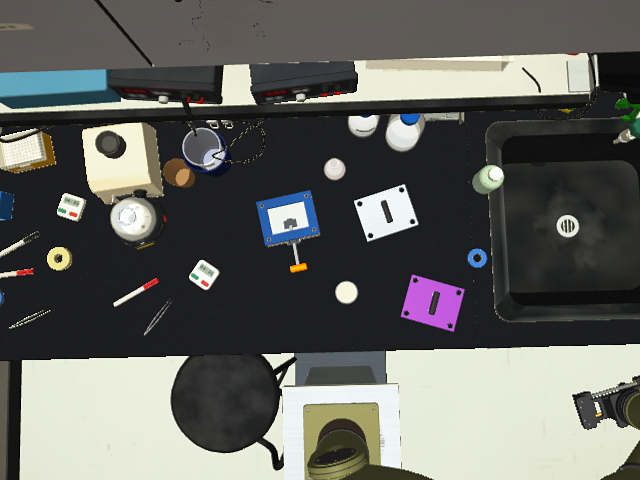

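View pics/side0.png

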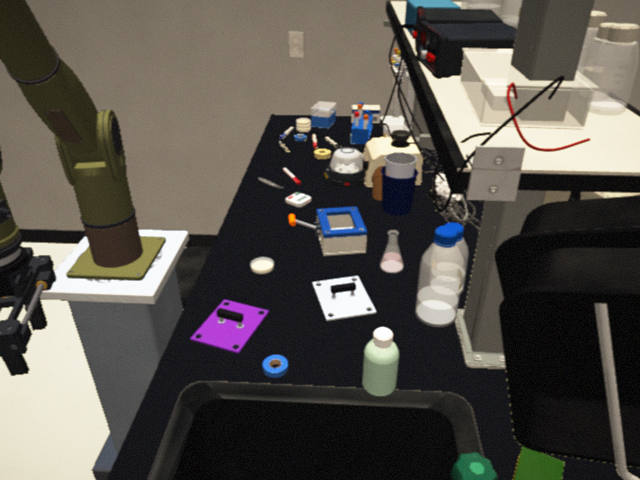

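Run:
```python
import cv2
a=cv2.imread('pics/top0.png')[120:350,180:500]
b=cv2.resize(a,(800,575),interpolation=cv2.INTER_CUBIC);cv2.imwrite('pics/top0c.png',b)
```

```text
(no output)
```

View pics/top0c.png

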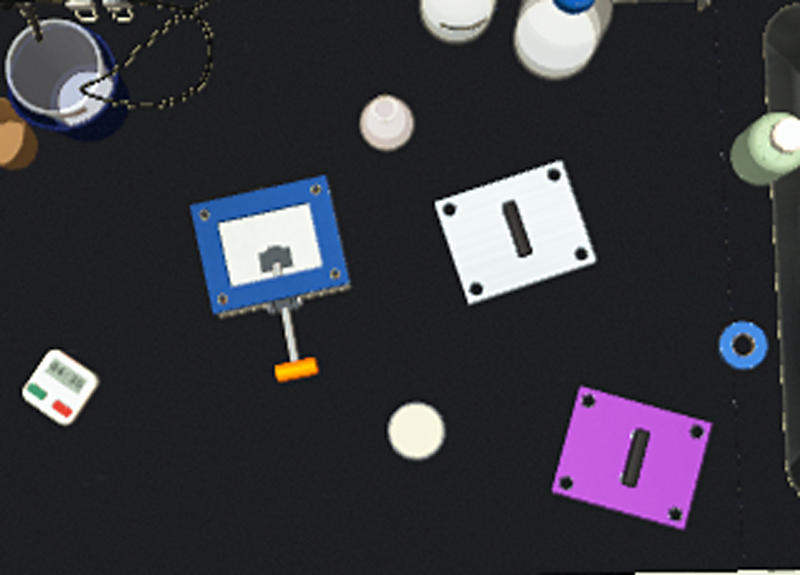

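Aluminium plate at (387,213) versus the purple look-alike at (433,303). The bare silver-white one matches the description, and the enlarged crop confirms it. The chamber is at (288,218), with its lever handle at (297,268).

```bash
cat > fit.py <<'E'
from h import *
from scipy.optimize import least_squares
def refine(g,px,dark=True,r=4):
    return px
def fit(s,pxs,z):
    P=np.array([atz(s,p,z)[:2] for p in pxs])
    L=np.array([[47,62],[47,-62],[-47,-62],[-47,62]])/1000  # order: far-left, far-right, near-right, near-left
    f=lambda v:((R.from_euler('z',v[2]).as_matrix()[:2,:2]@L.T).T+v[:2]-P).ravel()
    o=least_squares(f,[*P.mean(0),0]); return o.x,np.round(o.fun*1000,1)
E
python3 - <<'E'
from fit import *
import pickle
D=pickle.load(open('D.pkl','rb'));s=D['top']
cr=lambda l:[(x/2.5+180-.3,y/2.5+120-.3) for x,y in l]
c,rc=fit(s,cr([(204,215),(316,190),(335,274),(222,300)]),.07)
p,rp=fit(s,cr([(449,210),(554,175),(581,254),(476,289)]),.004)
print('chamber',c,np.degrees(c[2]),rc);print('plate',p,np.degrees(p[2]),rp)
h=atz(s,cr([(296,370)])[0],.083);print('handle',h)
m=R.from_euler('z',c[2]).as_matrix()[:2,:2]; print('handle pred',m@[-.066-.0725,0]+c[:2])
for n,px,z in (('petri',(346,292),.015),('timer',(204,275),.018),('tape',(477,258),.01),('flask',(334,169),.05)): print(n,atz(s,px,z).round(3))
for n,q,z,w in (('ch',c,.07,D['side']),('pl',p,.004,D['side'])):
    m=R.from_euler('z',q[2]).as_matrix()[:2,:2]
    print(n,[proj(w,[*(m@[a,b]+q[:2]),z]).round(1).tolist() for a,b in ((.047,.062),(.047,-.062),(-.047,-.062),(-.047,.062))])
a=cv2.imread('pics/side0.png')[190:330,260:390]; cv2.imwrite('pics/side0c.png',cv2.resize(a,(557,600),interpolation=cv2.INTER_CUBIC))
E
```

```text
chamber [0.60667043 0.1268039  0.193391  ] 11.080488188470099 [-0.2  0.   0.2  0.1 -0.3  0.2  0.3 -0.3]
plate [ 0.62044272 -0.14352817  0.29207794] 16.73483319112136 [ 0.2 -0.1 -0.2  0.3 -0.  -0.2  0.  -0. ]
handle [0.4705454  0.10020644 0.083     ]
handle pred [0.47075232 0.10018589]
petri [ 0.402 -0.025  0.015]
timer [0.46  0.366 0.018]
tape [ 0.485 -0.39   0.01 ]
flask [ 0.739 -0.003  0.05 ]
ch [[352.1, 208.0], [360.5, 228.9], [326.7, 231.2], [320.5, 210.0]]
pl [[353.3, 279.2], [368.2, 308.9], [329.9, 314.8], [317.8, 284.2]]
```

View pics/side0c.png

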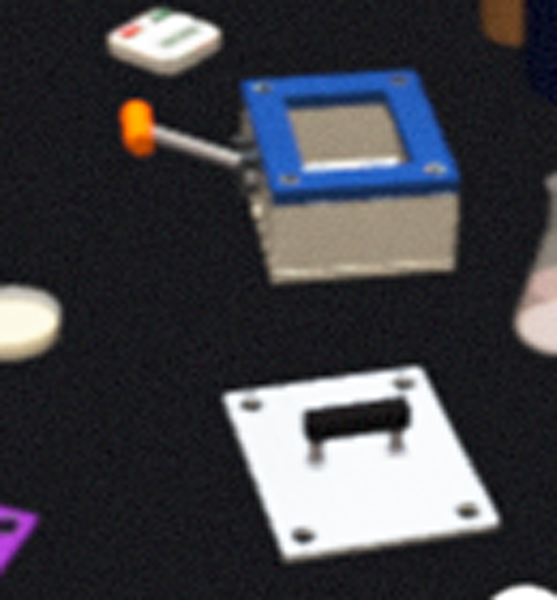

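```bash
cat > need.py <<'E'
import sys
from h import *
# need.py x y z heading_deg -> shift in tool axes (mm), turn (deg)
x,y,z,hd=map(float,sys.argv[1:5]); st=get_state()
Rc=R.from_quat(st['eef_rot']); h=np.radians(hd)
Rt=R.from_matrix(np.array([[np.cos(h),np.sin(h),0],[np.sin(h),-np.cos(h),0],[0,0,-1]]))
d=Rc.inv().apply(np.array([x,y,z])-st['tool_pos'])*1000
print('t',round(st['clock'],2),'pos',st['tool_pos'].round(4),'F',st['contact_force'].round(1),'open',round(st['opening']*88.1,1),'q',st['q'].round(2))
print('shift',d.round(1),'turn',np.degrees((Rc.inv()*Rt).as_rotvec()).round(2))
E
python3 need.py 0.45 -0.42 0.24 11.08; python3 -m creep '[41,0,0,0,0,0,41,0,0,0,0,0,41,-10,0,0,0,0,41,-20,0,0,0,0,41,-20,0,0,0,0]' 0 20; python3 need.py 0.45 -0.3 0.22 11.08
```

```text
t 1.1 pos [ 0.1569 -0.605   0.2388] F [-0.3  0.2  0.1] open 88.1 q [ 1.35  0.69 -0.19  1.57  0.16  0.9  -0.22]
shift [ 330.1 -105.5   -1.2] turn [ 0.   -0.    3.46]
clock: 1.52
tool_pos: [0.3302, -0.5183, 0.2367]
eef_rot: [0.994, 0.113, -0.005, 0.003]
contact_force: [1.3, 0.4, -0.3]
opening: 0.642
t 1.52 pos [ 0.3302 -0.5183  0.2367] F [ 1.3  0.4 -0.3] open 56.6 q [ 1.01  0.67 -0.16  1.6   0.14  0.87 -0.55]
shift [ 165.9 -185.9   14. ] turn [0.34 0.57 1.89]
```

```bash
python3 -m creep '[28,-36,0,0,0,0,28,-36,0,0,0,0,28,-36,0,0,0,0,28,-36,0,0,0,0,28,-36,0,0,0,0]'; python3 -m creep '[10,-41,0,0,0,0,10,-41,0,0,0,0,0,-41,0,0,0,0,-10,-41,0,0,0,0,-10,-41,0,0,0,0]';python3 need.py 0.470 0.1 0.2 11.08
```

```text
clock: 1.93
tool_pos: [0.4217, -0.3308, 0.2347]
eef_rot: [0.993, 0.114, -0.001, 0.005]
contact_force: [1.2, -0.3, 0.1]
opening: 0.27
clock: 2.35
tool_pos: [0.385, -0.13, 0.2332]
eef_rot: [0.993, 0.118, 0.006, 0.006]
contact_force: [1.1, 0.0, -0.1]
opening: 0.009
t 2.35 pos [ 0.385  -0.13    0.2332] F [ 1.1  0.  -0.1] open 0.8 q [ 0.29  0.42 -0.12  2.21  0.12  0.5  -1.26]
shift [ 136.3 -204.    31.8] turn [ 0.79 -0.66  2.51]
```

```bash
python3 -m creep '[27,-40,0,0.2,0,0.5,27,-40,0,0.2,0,0.5,27,-40,5,0,0,0.5,27,-40,5,0,0,0.5,27,-40,5,0,0,0.5]'; python3 need.py 0.470 0.1 0.14 11.08
```

```text
clock: 2.77
tool_pos: [0.453, 0.0662, 0.2207]
eef_rot: [0.996, 0.093, 0.003, 0.003]
contact_force: [0.9, -1.4, 0.1]
opening: 0.008
t 2.77 pos [0.453  0.0662 0.2207] F [ 0.9 -1.4  0.1] open 0.7 q [-0.21  0.5  -0.06  2.08  0.07  0.55 -1.71]
shift [ 22.6 -30.5  80.6] turn [ 0.35 -0.26 -0.38]
```

```bash
python3 -m creep '[11,-13,20,0,0,0,11,-12,20,0,0,0,1,-3,20,0,0,0,0,0,10,0,0,0,0,0,0,0,0,0]'; python3 need.py 0.4695 0.1 0.092 11.08
```

```text
clock: 3.18
tool_pos: [0.4783, 0.1158, 0.149]
eef_rot: [0.995, 0.103, 0.009, -0.002]
contact_force: [0.2, 0.2, -0.3]
opening: 0.006
t 3.18 pos [0.4783 0.1158 0.149 ] F [ 0.2  0.2 -0.3] open 0.5 q [-0.3   0.66 -0.05  2.07  0.08  0.39 -1.78]
shift [-12.9  13.8  56.7] turn [-0.11 -1.09  0.75]
```

```bash
python3 -m creep '[-6,7,0,0,-1,0.7,-6,7,10,0,0,0,-1,0,15,0,0,0,0,0,10,0,0,0,0,0,0,0,0,0]'; python3 need.py 0.4695 0.1 0.092 11.08
python3 - <<'E'
from h import *
for c in ('side','wrist'): s=snapshot(c); save(c+'1',s)
a=cv2.imread('pics/side1.png')[150:330,230:430]; cv2.imwrite('pics/side1c.png',cv2.resize(a,None,fx=3.3,fy=3.3,interpolation=cv2.INTER_CUBIC))
E
```

```text
clock: 3.6
tool_pos: [0.4693, 0.0962, 0.1158]
eef_rot: [0.996, 0.094, 0.001, -0.001]
contact_force: [-0.6, -0.2, -0.2]
opening: 0.005
t 3.6 pos [0.4693 0.0962 0.1158] F [-0.6 -0.2 -0.2] open 0.4 q [-0.27  0.72 -0.04  2.11  0.09  0.31 -1.77]
shift [ 0.9 -3.7 23.8] turn [-0.06 -0.15 -0.26]
```

View pics/side1c.png

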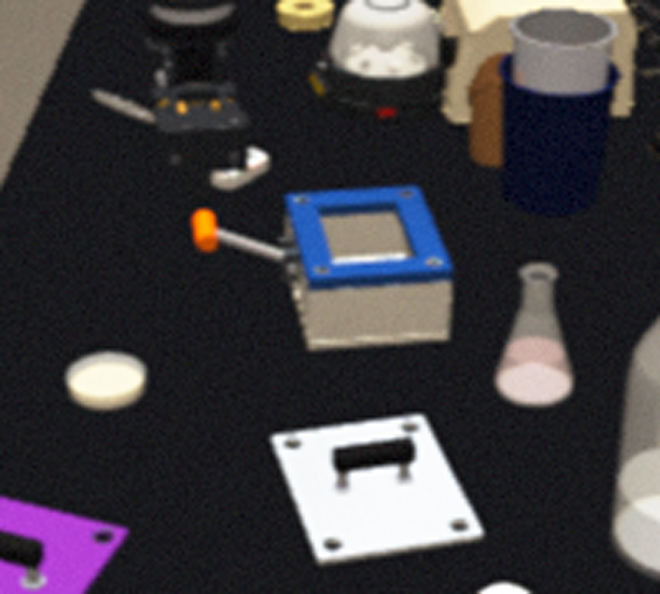

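View pics/wrist1.png

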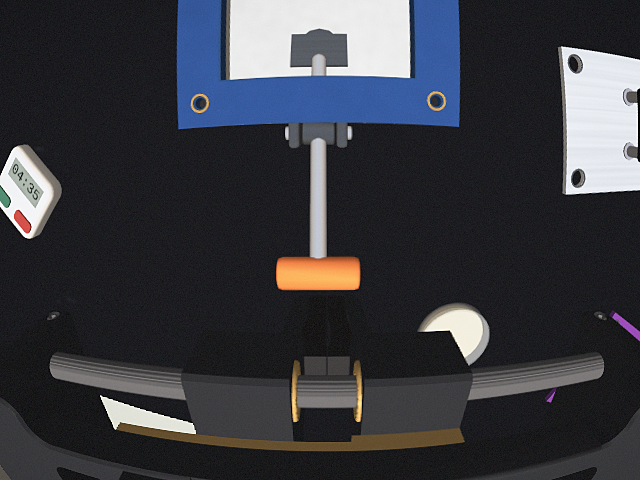

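Run:
```python
from h import *
s=snapshot('wrist');w=snapshot('side');st=get_state()
def fproj(s,p):
    K=np.array(s['intrinsics']);E=np.array(s['extrinsics']);c=E[:3,:3]@np.array(p)+E[:3,3]
    th=np.arctan2(np.hypot(c[0],c[1]),c[2]);u=c[:2]/np.hypot(c[0],c[1])*th*K[0,0];return (u+K[:2,2]).round(1)
print('tcp',fproj(s,st['tool_pos']),proj(w,st['tool_pos']))
print('handle',fproj(s,[.4707,.1002,.08]),proj(w,[.4707,.1002,.08]),find_in('lever_handle','wrist')[:1])
c=[.6067,.1268,.1934];m=R.from_euler('z',c[2]).as_matrix()[:2,:2]
print([fproj(s,[*(m@[a,b]+c[:2]),.07]) for a,b in ((-.047,.062),(-.047,-.062))])
```

```text
tcp [325.6 314. ] [290.53459141 208.00744909]
handle [320.9 279.1] [291.14390179 219.29786689] [{'xy': [601.5, 123.8], 'score': 0.59}]
[array([202.9, 110.3]), array([437.8, 108.2])]
```

```bash
python3 -m creep '[0,-3,15,0,0,0,0,-1,10,0,0,0,-1,0,12,0,0,0,-1,0,12,0,0,0,-1,0,12,0,0,0]'; python3 need.py 0.4695 0.1 0.028 11.08
```

```text
clock: 4.27
tool_pos: [0.468, 0.1018, 0.0581]
eef_rot: [0.995, 0.095, 0.005, -0.002]
contact_force: [-2.1, 0.4, 3.0]
opening: 0.007
t 4.27 pos [0.468  0.1018 0.0581] F [-2.1  0.4  3. ] open 0.6 q [-0.3   0.84 -0.02  2.14  0.1   0.15 -1.79]
shift [ 0.9  2.1 30.1] turn [-0.12 -0.59 -0.14]
```

```bash
python3 -m creep '[0,1,12,0,0,0,0,1,10,0,0,0,1,0,5,0,0,0,0,0,0,0,0,0]'; python3 need.py 0.4695 0.1 0.028 11.08
```

```text
clock: 4.6
tool_pos: [0.4691, 0.1017, 0.0292]
eef_rot: [0.995, 0.097, 0.005, -0.002]
contact_force: [-1.0, -0.5, 4.6]
opening: 0.009
t 4.6 pos [0.4691 0.1017 0.0292] F [-1.  -0.5  4.6] open 0.8 q [-0.3   0.9  -0.02  2.14  0.1   0.09 -1.79]
shift [0.1 1.8 1.2] turn [-0.2  -0.55  0.02]
```

```bash
python3 -m creep '[0,0,2,0,0,0,0,0,2,0,0,0,0,0,0,0,0,0,0,0,0,0,0,0]'; python3 need.py 0.4695 0.1 0.028 11.08
python3 - <<'E'
from h import *
s=snapshot('wrist'); save('wrist2',s)
E
```

```text
clock: 4.93
tool_pos: [0.4695, 0.1018, 0.0275]
eef_rot: [0.995, 0.097, 0.005, -0.002]
contact_force: [-0.8, 0.5, 5.0]
opening: 0.005
t 4.93 pos [0.4695 0.1018 0.0275] F [-0.8  0.5  5. ] open 0.4 q [-0.3   0.9  -0.01  2.14  0.1   0.09 -1.79]
shift [-0.4  1.8 -0.5] turn [-0.19 -0.62  0.03]
```

View pics/wrist2.png

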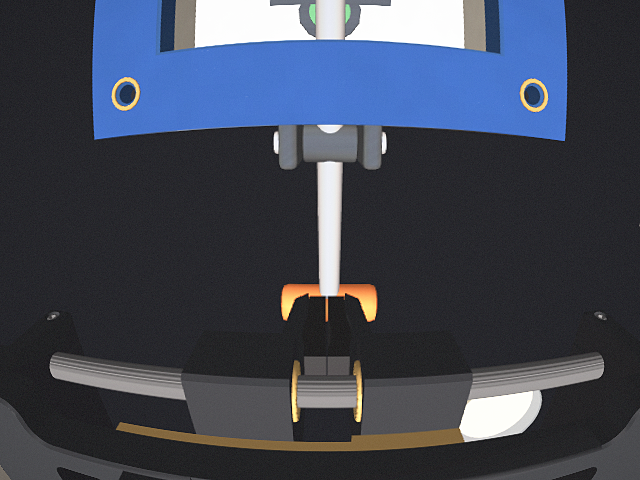

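The shut fingertips (328,300) are on the orange bar. I'll push a little more so the rising force confirms the stop.

```bash
python3 -m creep '[0,0,3,0,0,0,0,0,3,0,0,0,0,0,3,0,0,0,0,0,0,0,0,0]'; python3 need.py 0.4695 0.1 0.15 11.08
```

```text
clock: 5.32
tool_pos: [0.4697, 0.1018, 0.0268]
eef_rot: [0.995, 0.097, 0.008, -0.002]
contact_force: [-2.6, 0.8, 4.8]
opening: 0.008
t 5.32 pos [0.4697 0.1018 0.0268] F [-2.6  0.8  4.8] open 0.7 q [-0.3   0.9  -0.01  2.15  0.11  0.08 -1.79]
shift [   1.4    1.4 -123.2] turn [-0.18 -0.91  0.04]
```

```bash
python3 -m creep '[0,0,8,0,0.5,0,0,0,8,0,0,0]'; python3 need.py 0.4695 0.1 0.15 11.08
```

```text
clock: 5.48
tool_pos: [0.4713, 0.102, 0.0215]
eef_rot: [0.995, 0.097, 0.013, -0.002]
contact_force: [-17.5, 1.1, 102.5]
opening: 0.01
t 5.48 pos [0.4713 0.102  0.0215] F [-17.5   1.1 102.5] open 0.9 q [-0.3   0.91 -0.01  2.15  0.18  0.05 -1.87]
shift [   1.3    1.3 -128.6] turn [-0.14 -1.52  0.05]
```

The force jumped to 102 N: that is the hard stop. I'm backing off now.

```bash
python3 -m creep '[0,0,-15,0,0,0,0,0,-25,0,0,0,0,0,-30,0,0,0,0,0,-30,0,0,0,0,0,-30,0,0,0]'; python3 need.py 0.45 0.1 0.2 16.73
```

```text
clock: 5.9
tool_pos: [0.4651, 0.0997, 0.1586]
eef_rot: [0.995, 0.097, 0.011, -0.001]
contact_force: [0.6, -0.7, 0.3]
opening: 0.006
t 5.9 pos [0.4651 0.0997 0.1586] F [ 0.6 -0.7  0.3] open 0.5 q [-0.25  0.63 -0.09  2.11  0.16  0.39 -1.84]
shift [-13.8  -3.2 -41.7] turn [ 0.09 -1.31 -5.55]
```

```bash
python3 -m creep '[0,0,-20,0,0,-2,0,0,-20,0,0,-2,0,20,-5,0,0,-1.5,0,38,0,0,-0.5,10,40,0,0,-0.5,0]' 60 20; python3 need.py 0.6204 -0.1435 0.16 16.73
python3 - <<'E'
from h import *
s=snapshot('side');save('side3',s)
a=s['color'][150:330,230:430,::-1]; cv2.imwrite('pics/side3c.png',cv2.resize(a,None,fx=3.3,fy=3.3))
E
```

```text
t 5.9 pos [0.4651 0.0997 0.1586] F [ 0.6 -0.7  0.3] open 0.5 q [-0.25  0.63 -0.09  2.11  0.16  0.39 -1.84]
shift [105.2 268.7   1.2] turn [ 0.09 -1.31 -5.55]invalid input at $: expected a multiple of 6 numbers
```

View pics/side3c.png

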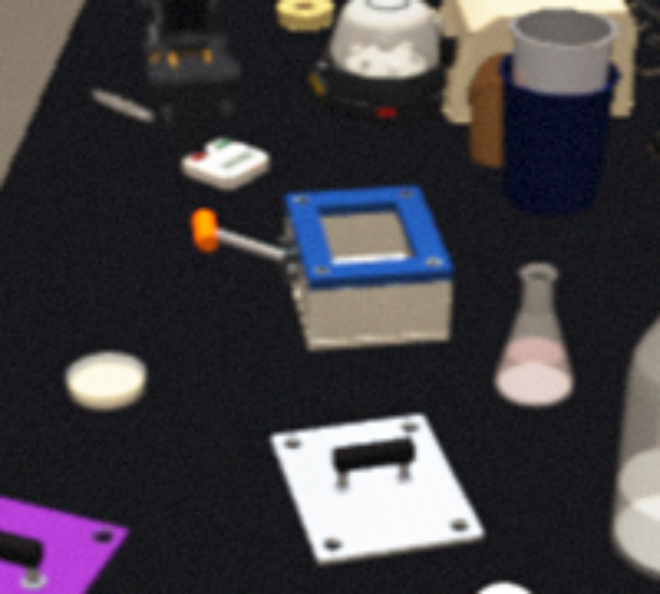

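The lever is back at its rest position (crop 205,230). One row was malformed and got refused, so nothing moved. On to the plate.

```bash
python3 -m creep '[0,30,-10,0,-0.6,-2,0,38,-5,0,-0.6,-2,12,40,0,0,0,-1.5,16,40,0,0,0,0,20,35,0,0,0,0]' 60 20; python3 need.py 0.6204 -0.1435 0.16 16.73
```

```text
clock: 6.37
tool_pos: [0.5603, -0.058, 0.1859]
eef_rot: [0.988, 0.157, 0.007, -0.002]
contact_force: [0.3, 0.2, -0.0]
opening: 0.358
t 6.37 pos [ 0.5603 -0.058   0.1859] F [ 0.3  0.2 -0. ] open 31.5 q [ 0.15  0.68 -0.22  1.82  0.22  0.65 -1.44]
shift [ 30.2 100.   26.3] turn [-0.05 -0.88  1.37]
```

```bash
python3 -m creep '[11,35,8,0,-0.5,0.7,10,32,8,0,-0.4,0.5,8,20,8,0,0,0,0,3,0,0,0,0,0,0,0,0,0,0]'; python3 need.py 0.6204 -0.1435 0.1 16.73
python3 - <<'E'
from h import *
s=snapshot('wrist');save('wrist4',s)
E
```

```text
clock: 6.78
tool_pos: [0.6217, -0.1524, 0.1622]
eef_rot: [0.99, 0.138, 0.003, 0.004]
contact_force: [-1.0, 0.4, -0.7]
opening: 0.677
t 6.78 pos [ 0.6217 -0.1524  0.1622] F [-1.   0.4 -0.7] open 59.7 q [ 0.28  0.8  -0.21  1.6   0.23  0.76 -1.32]
shift [ 1.  -9.4 62.1] turn [ 0.47 -0.25 -0.81]
```

View pics/wrist4.png

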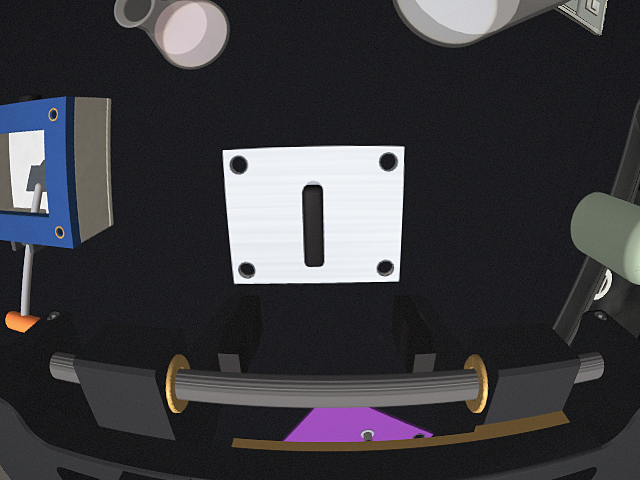

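```bash
cat >> h.py <<'E'
def fray(s,px):
    K=np.array(s['intrinsics']);E=np.array(s['extrinsics'])
    v=np.array(px)-K[:2,2];r=np.hypot(*v);th=r/K[0,0]
    d=np.array([*(v/r*np.sin(th)),np.cos(th)])
    return -E[:3,:3].T@E[:3,3],E[:3,:3].T@d
def fatz(s,px,z):
    o,d=fray(s,px);return o+d*(z-o[2])/d[2]
def fproj(s,p):
    K=np.array(s['intrinsics']);E=np.array(s['extrinsics']);c=E[:3,:3]@np.array(p)+E[:3,3]
    th=np.arctan2(np.hypot(c[0],c[1]),c[2]);u=c[:2]/np.hypot(c[0],c[1])*th*K[0,0];return (u+K[:2,2]).round(1)
E
cat >> fit.py <<'E'
def ffit(s,pxs,z):
    P=np.array([fatz(s,p,z)[:2] for p in pxs])
    L=np.array([[47,62],[47,-62],[-47,-62],[-47,62]])/1000
    f=lambda v:((R.from_euler('z',v[2]).as_matrix()[:2,:2]@L.T).T+v[:2]-P).ravel()
    o=least_squares(f,[*P.mean(0),0]); return o.x,np.round(o.fun*1000,1)
E
python3 - <<'E'
from fit import *
s=snapshot('wrist')
p,r=ffit(s,[(238,164),(388,161),(385,268),(247,270)],.004);print(p,np.degrees(p[2]),r)
st=get_state();print(st['tool_pos'],fproj(s,st['tool_pos']))
E
python3 -m creep '[0,-5,10,0.4,0,-0.6,0,-4,25,0,0,0,0,0,20,0,0,0,0,0,5,0,0,0,0,0,0,0,0,0]'; python3 need.py 0.6204 -0.1435 0.014 16.73
```

```text
[ 0.62260899 -0.14205961  0.29318613] 16.798327917825663 [-0.5 -0.6 -0.5  0.   0.6  0.4  0.3  0.3]
[ 0.62091725 -0.15032158  0.16254574] [323.1 314.7]
clock: 7.3
tool_pos: [0.6165, -0.1299, 0.1026]
eef_rot: [0.988, 0.152, 0.003, -0.003]
contact_force: [0.5, 0.2, 0.5]
opening: 0.683
t 7.3 pos [ 0.6165 -0.1299  0.1026] F [0.5 0.2 0.5] open 60.2 q [ 0.25  0.87 -0.2   1.66  0.25  0.63 -1.35]
shift [-1.  14.7 88.5] turn [-0.35 -0.37  0.78]
```

```bash
python3 -m creep '[0,9,10,-0.3,-0.3,0.5,0,3,25,0,0,0,0,0,12,0,0,0,0,0,0,0,0,0,0,0,0,0,0,0]'; python3 need.py 0.6215 -0.143 0.014 16.75
```

```text
clock: 7.72
tool_pos: [0.6224, -0.1392, 0.0564]
eef_rot: [0.989, 0.15, 0.002, -0.0]
contact_force: [-0.3, 0.2, 0.4]
opening: 0.682
t 7.72 pos [ 0.6224 -0.1392  0.0564] F [-0.3  0.2  0.4] open 60.1 q [ 0.24  0.95 -0.18  1.65  0.27  0.57 -1.36]
shift [-2.2  3.3 42.4] turn [ 0.03 -0.28  0.45]
```

```bash
python3 -m creep '[-1,2,15,0,-0.2,0.3,0,1,15,0,0,0,0,0,8,0,0,0,0,0,0,0,0,0]'; python3 need.py 0.6215 -0.143 0.014 16.75
python3 - <<'E'
from h import *
s=snapshot('wrist');save('wrist5',s)
E
```

```text
clock: 8.05
tool_pos: [0.6245, -0.1432, 0.0176]
eef_rot: [0.989, 0.146, 0.003, 0.001]
contact_force: [-0.4, 0.9, -0.5]
opening: 0.68
t 8.05 pos [ 0.6245 -0.1432  0.0176] F [-0.4  0.9 -0.5] open 59.9 q [ 0.24  1.01 -0.16  1.64  0.28  0.51 -1.37]
shift [-2.9 -1.1  3.6] turn [ 0.16 -0.31  0.1 ]
```

View pics/wrist5.png

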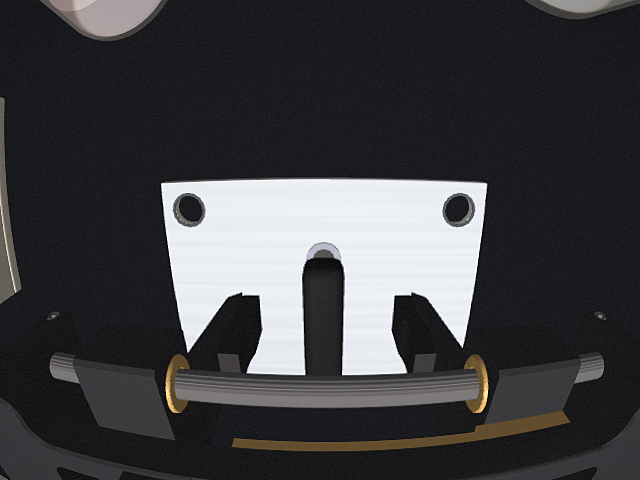

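Fingers straddle the black bar (323,320) symmetrically at (245,325) and (412,325). I'll trim the position and close with 45 N.

```bash
python3 -m creep '[-3,0,2,0,0,0,0,0,1,0,0,0,0,0,0,0,0,0]' ; python3 -m creep '[0,0,0,0,0,0,0,0,0,0,0,0,0,0,0,0,0,0,0,0,0,0,0,0,0,0,0,0,0,0]' 8 45; python3 -m creep '[0,0,0,0,0,0,0,0,0,0,0,0,0,0,0,0,0,0,0,0,0,0,0,0,0,0,0,0,0,0]' 8 45; python3 need.py 0.6215 -0.143 0.10 16.75
```

```text
clock: 8.35
tool_pos: [0.622, -0.1442, 0.0151]
eef_rot: [0.989, 0.146, 0.003, 0.001]
contact_force: [-0.5, -0.4, 0.6]
opening: 0.678
clock: 8.77
tool_pos: [0.6229, -0.1443, 0.0167]
eef_rot: [0.989, 0.146, 0.005, 0.001]
contact_force: [-0.4, -0.2, -0.7]
opening: 0.326
clock: 9.18
tool_pos: [0.623, -0.144, 0.0168]
eef_rot: [0.989, 0.147, 0.005, 0.001]
contact_force: [0.6, -0.1, 0.1]
opening: 0.174
t 9.18 pos [ 0.623  -0.144   0.0168] F [ 0.6 -0.1  0.1] open 15.4 q [ 0.24  1.01 -0.16  1.65  0.28  0.5  -1.37]
shift [ -0.4  -1.1 -83.2] turn [ 0.22 -0.51  0.1 ]
```

```bash
python3 -m creep '[0,0,-10,0,0,0,0,0,-20,0,0,0,0,0,-30,0,0,0,0,0,-30,0,0,0,0,0,-20,0,0,0]'; python3 -m creep '[0,0,-5,0,0,0,0,0,0,0,0,0,0,0,0,0,0,0]'; python3 need.py 0.607 0.127 0.14 11.08
python3 - <<'E'
from h import *
s=snapshot('wrist');save('wrist6',s)
s=snapshot('side');save('side6',s)
E
```

```text
clock: 9.6
tool_pos: [0.6156, -0.143, 0.125]
eef_rot: [0.989, 0.147, -0.004, -0.001]
contact_force: [0.8, 0.4, -3.3]
opening: 0.176
clock: 9.85
tool_pos: [0.6176, -0.1437, 0.1352]
eef_rot: [0.989, 0.147, -0.0, 0.0]
contact_force: [0.4, 0.8, -3.4]
opening: 0.173
t 9.85 pos [ 0.6176 -0.1437  0.1352] F [ 0.4  0.8 -3.4] open 15.2 q [ 0.27  0.83 -0.21  1.62  0.24  0.71 -1.33]
shift [  68.4 -262.1   -4.9] turn [0.01 0.03 5.8 ]
```

View pics/wrist6.png

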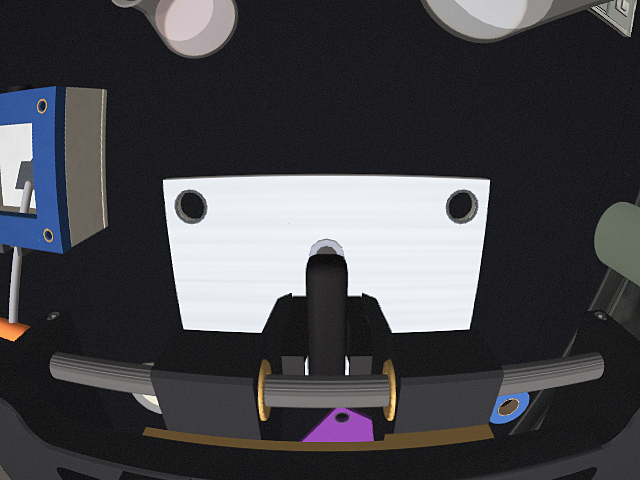

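View pics/side6.png

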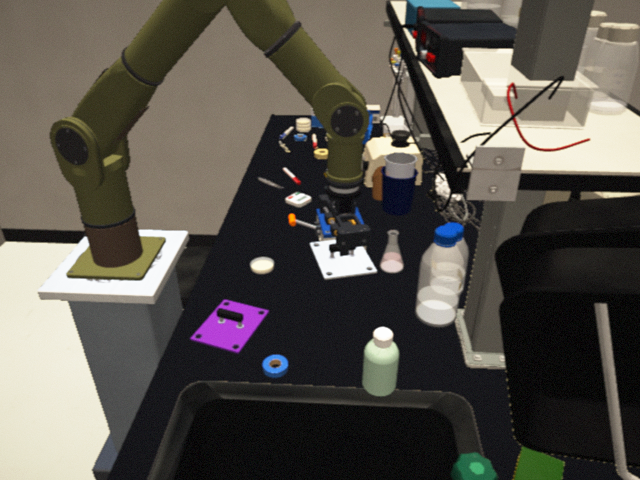

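Plate held level under the gripper, clear of everything; both far holes at (190,206) and (462,206). Carrying it over, high and slow.

```bash
python3 -m creep '[0,-15,-10,0,0,1,0,-30,-10,0,0,1,8,-30,0,0,0,1,10,-30,0,0,0,1,10,-30,0,0,0,1]'; python3 need.py 0.607 0.127 0.15 11.08
```

```text
clock: 10.37
tool_pos: [0.6045, -0.016, 0.1455]
eef_rot: [0.996, 0.092, -0.01, 0.004]
contact_force: [0.1, 0.1, -3.3]
opening: 0.176
t 10.37 pos [ 0.6045 -0.016   0.1455] F [ 0.1  0.1 -3.3] open 15.5 q [ 0.03  0.79 -0.15  1.69  0.18  0.69 -1.6 ]
shift [  28.6 -140.1   -5.8] turn [ 0.31  1.14 -0.5 ]
```

```bash
python3 -m creep '[12,-30,0,0,0,0.5,10,-30,0,0,0,0.5,10,-25,0,0,0,0,5,-15,0,0,0,0,0,0,0,0,0,0]'; python3 need.py 0.607 0.127 0.15 11.08
```

```text
clock: 10.78
tool_pos: [0.6185, 0.105, 0.1357]
eef_rot: [0.996, 0.089, -0.016, 0.001]
contact_force: [-0.5, 0.8, -3.7]
opening: 0.171
t 10.78 pos [0.6185 0.105  0.1357] F [-0.5  0.8 -3.7] open 15.1 q [-0.17  0.83 -0.14  1.61  0.14  0.74 -1.76]
shift [ -7.9 -23.7 -14. ] turn [-0.11  1.86 -0.91]
```

```bash
python3 -m creep '[-3,-10,-5,0,1.2,-0.5,-3,-10,-5,0,1,-0.3,0,-2,-2,0,0,0,0,0,0,0,0,0,0,0,0,0,0,0]'; python3 need.py 0.607 0.127 0.15 11.08
```

```text
clock: 11.2
tool_pos: [0.6047, 0.1226, 0.1412]
eef_rot: [0.995, 0.096, -0.003, 0.001]
contact_force: [-0.1, 0.9, -3.5]
opening: 0.179
t 11.2 pos [0.6047 0.1226 0.1412] F [-0.1  0.9 -3.5] open 15.8 q [-0.2   0.8  -0.13  1.67  0.15  0.68 -1.79]
shift [ 3.  -3.9 -8.8] turn [ 0.12  0.35 -0.05]
```

Run:
```python
from h import *
for c in ('top','side','wrist'):
    s=snapshot(c);save(c+'7',s)
a=cv2.imread('pics/top7.png')[160:290,230:350]; cv2.imwrite('pics/top7c.png',cv2.resize(a,None,fx=4.5,fy=4.5,interpolation=cv2.INTER_CUBIC))
```

```text
(no output)
```

View pics/top7c.png

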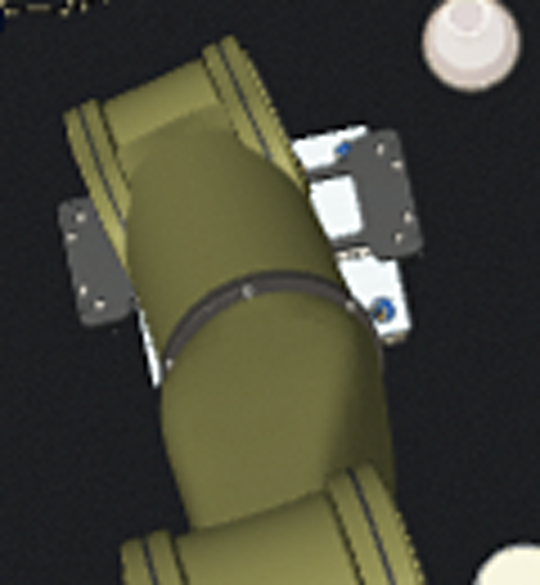

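View pics/wrist7.png

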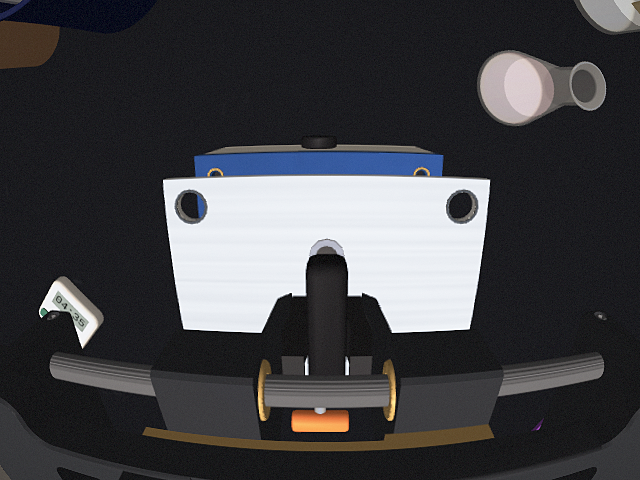

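```bash
cat > meas.py <<'E'
from h import *
from scipy.optimize import least_squares
# wrist picture: holes (far-left, far-right) and threads; give pixel pairs
def two(s,pl,th,dz=.0168):
    st=get_state();zt=st['tool_pos'][2]-dz+.005
    H=np.array([fatz(s,p,zt)[:2] for p in pl]);T=np.array([fatz(s,p,.07)[:2] for p in th])
    print('plate z',zt-.005,'lenH',np.linalg.norm(H[0]-H[1]),'lenT',np.linalg.norm(T[0]-T[1]))
    ang=lambda v:np.degrees(np.arctan2(-v[0],v[1]))
    hh,ht=ang(H[0]-H[1]),ang(T[0]-T[1])
    print('yawH',hh,'yawT',ht)
    for Q,h in ((H,hh),(T,ht)):
        m=R.from_euler('z',np.radians(h)).as_matrix()[:2,:2]; print(Q.mean(0)-m@[.047,0])
    d=T.mean(0)-H.mean(0); print('far mids T-H mm',d*1000)
E
python3 - <<'E'
from meas import *
g=cv2.imread('pics/wrist7.png')
cv2.imwrite('pics/w7c.png',cv2.resize(g[150:230,150:500],None,fx=2.28,fy=2.28,interpolation=cv2.INTER_CUBIC))
s=snapshot('wrist'); two(s,[(190.5,206.5),(462,206.5)],[(215,175),(422,173.5)])
E
```

```text
plate z 0.12477816804115074 lenH 0.12373213751423721 lenT 0.12499154978903683
yawH 10.878212822232202 yawT 11.162702650880266
[0.60610548 0.12275415]
[0.61086054 0.12832376]
far mids T-H mm [4.71045058 5.7986726 ]
```

View pics/w7c.png

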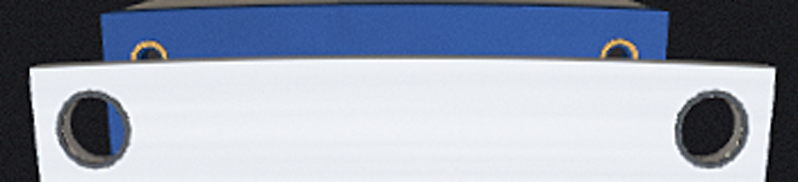

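```bash
python3 need.py 0.609 0.1275 0.105 11.1; python3 -m creep '[4,-4,4,0,0.5,0,1,0,12,0,0,0,0,0,8,0,0,0,0,0,0,0,0,0,0,0,0,0,0,0]'; python3 need.py 0.609 0.1275 0.097 11.1
```

```text
t 11.4 pos [0.6055 0.1226 0.1416] F [-0.3 -0.2 -2.4] open 15.5 q [-0.2   0.8  -0.13  1.67  0.15  0.68 -1.79]
shift [ 4.6 -4.2 36.5] turn [ 0.1   0.26 -0.11]
clock: 11.82
tool_pos: [0.6109, 0.1264, 0.1142]
eef_rot: [0.996, 0.095, 0.003, 0.001]
contact_force: [0.2, 0.2, -2.5]
opening: 0.174
t 11.82 pos [0.6109 0.1264 0.1142] F [ 0.2  0.2 -2.5] open 15.3 q [-0.21  0.84 -0.12  1.68  0.16  0.63 -1.8 ]
shift [-1.7 -1.5 17.2] turn [ 0.14 -0.28 -0.24]
```

```bash
python3 -m creep '[-1,-1,6,0,0,-0.2,0,0,4,0,0,0,0,0,0,0,0,0,0,0,0,0,0,0]'; python3 need.py 0.609 0.1275 0.1 11.1
python3 - <<'E'
from h import *
s=snapshot('wrist');save('wrist8',s)
cv2.imwrite('pics/w8c.png',cv2.resize(s['color'][150:250,150:500,::-1],None,fx=2.28,fy=2.28,interpolation=cv2.INTER_CUBIC))
s=snapshot('side');save('side8',s)
cv2.imwrite('pics/s8c.png',cv2.resize(s['color'][160:280,270:400,::-1],None,fx=5,fy=5,interpolation=cv2.INTER_CUBIC))
E
```

```text
clock: 12.15
tool_pos: [0.6092, 0.1272, 0.1025]
eef_rot: [0.995, 0.097, 0.002, 0.001]
contact_force: [1.3, -0.5, -4.0]
opening: 0.175
t 12.15 pos [0.6092 0.1272 0.1025] F [ 1.3 -0.5 -4. ] open 15.4 q [-0.22  0.86 -0.12  1.69  0.16  0.6  -1.8 ]
shift [-0.1 -0.4  2.5] turn [ 0.15 -0.2  -0.01]
```

View pics/w8c.png

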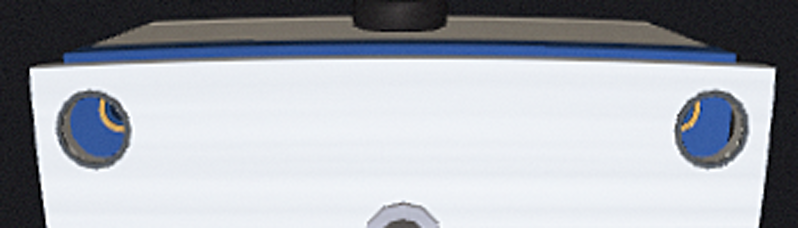

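View pics/s8c.png

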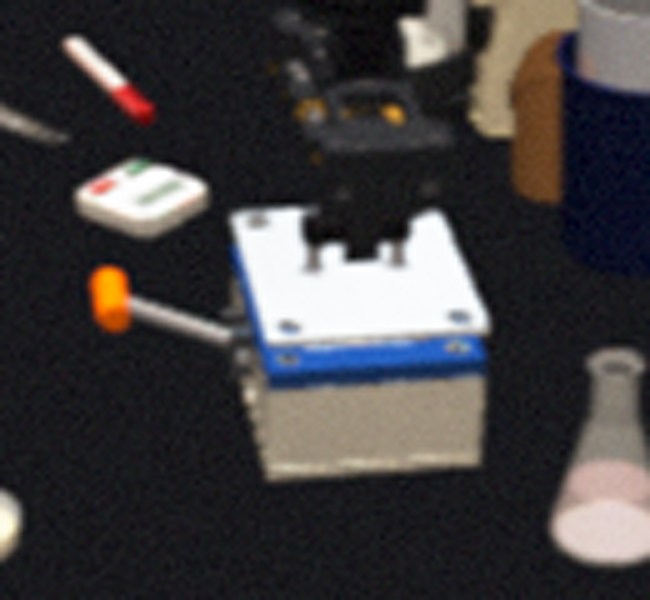

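Run:
```python
from meas import *
s=snapshot('wrist')
for dz in (.0168,):
    two(s,[(191,206.6),(462,206.6)],[(202.6,199.1),(448.7,199.1)],dz)
# predicted thread px if perfect, and hole px for candidate corrections
w=snapshot('side'); st=get_state()
# side crop: holes near-right side (y-): threads (288,358),(457,347); holes (289,327),(460,316)
f=lambda c:(c[0]/5+270-.4,c[1]/5+160-.4)
z=st['tool_pos'][2]-.0168
for t,h in (((288,358),(289,327)),((457,347),(460,316))):
    print('side T-H mm',((atz(w,f(t),.07)-atz(w,f(h),z+.004))[:2]*1000).round(1), 'z',z)
```

```text
plate z 0.08611140516253181 lenH 0.1238175897860885 lenT 0.12572902241090533
yawH 10.985045360518383 yawT 10.978730760968412
[0.61002518 0.12741274]
[0.60902042 0.12762401]
far mids T-H mm [-1.00376399  0.20619061]
side T-H mm [-0.5  1.3] z 0.08624688507196623
side T-H mm [-0.8  1.2] z 0.08624688507196623
```

The two cameras agree within about 1 mm. I'll make a small trim and lower 4 mm.

```bash
python3 -m creep '[-0.7,-0.5,2.5,0,0,0,0,0,1.5,0,0,0,0,0,0,0,0,0,0,0,0,0,0,0,0,0,0,0,0,0]'; python3 need.py 0.6083 0.1277 0.098 11.1
python3 - <<'E'
from h import *
s=snapshot('wrist');save('wrist9',s)
cv2.imwrite('pics/w9c.png',cv2.resize(s['color'][150:250,150:500,::-1],None,fx=2.28,fy=2.28,interpolation=cv2.INTER_CUBIC))
s=snapshot('side');save('side9',s)
cv2.imwrite('pics/s9c.png',cv2.resize(s['color'][160:280,270:400,::-1],None,fx=5,fy=5,interpolation=cv2.INTER_CUBIC))
E
```

```text
clock: 12.77
tool_pos: [0.6093, 0.1276, 0.0994]
eef_rot: [0.995, 0.096, 0.003, 0.001]
contact_force: [0.2, 0.7, -2.7]
opening: 0.175
t 12.77 pos [0.6093 0.1276 0.0994] F [ 0.2  0.7 -2.7] open 15.4 q [-0.22  0.86 -0.12  1.69  0.16  0.59 -1.81]
shift [-0.9 -0.2  1.4] turn [ 0.14 -0.35 -0.03]
```

View pics/w9c.png

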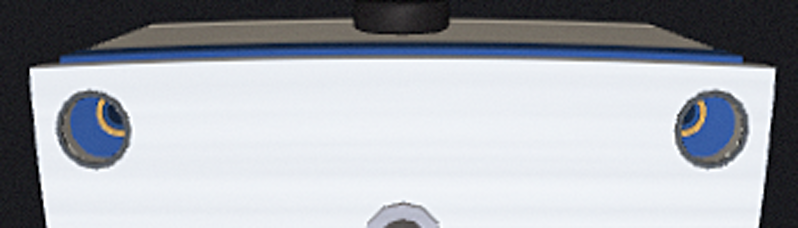

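View pics/s9c.png

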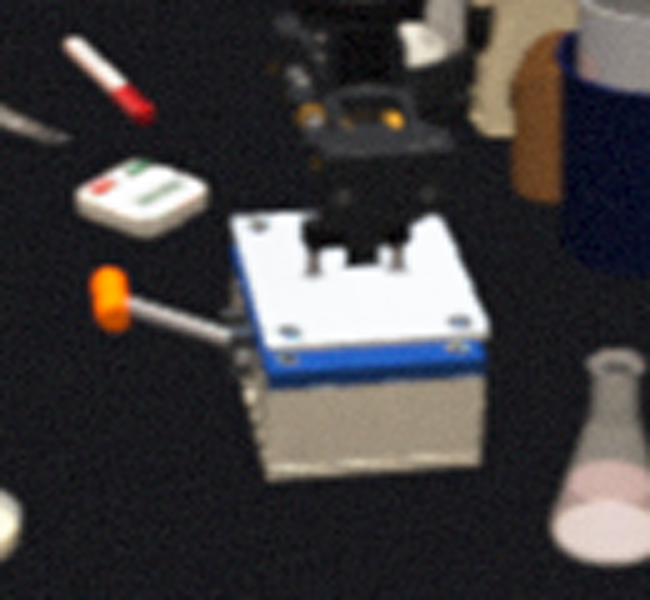

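```bash
python3 -m creep '[-1.5,0,1,0,0,0,0,0,0,0,0,0,0,0,0,0,0,0,0,0,0,0,0,0]'; python3 need.py 0.6083 0.1277 0.098 11.1
python3 - <<'E'
from h import *
s=snapshot('wrist');save('wrist10',s)
cv2.imwrite('pics/w10c.png',cv2.resize(s['color'][150:250,150:500,::-1],None,fx=2.28,fy=2.28,interpolation=cv2.INTER_CUBIC))
E
```

```text
clock: 13.2
tool_pos: [0.6077, 0.1273, 0.0984]
eef_rot: [0.995, 0.096, 0.003, 0.001]
contact_force: [0.1, -0.1, -2.7]
opening: 0.175
t 13.2 pos [0.6077 0.1273 0.0984] F [ 0.1 -0.1 -2.7] open 15.4 q [-0.22  0.86 -0.12  1.69  0.16  0.59 -1.81]
shift [ 0.7 -0.3  0.4] turn [ 0.14 -0.35 -0.03]
```

View pics/w10c.png

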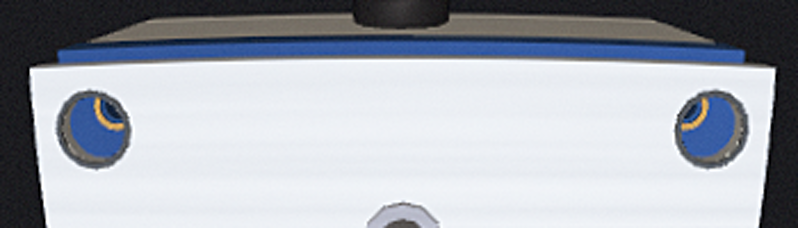

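Run:
```python
from h import *
s=snapshot('wrist');st=get_state();z=st['tool_pos'][2]-.0168
for px in ((191,206.6),(462,206.6)):
    H=fatz(s,px,z+.005)
    for dx in (-.003,0,.003):
        p=fproj(s,[H[0]+dx,H[1],.07]); print(dx,p,'crop',((p-150)*2.28).round(1))
# yellow ring pixels fit
g=s['color'].astype(int);m=(g[:,:,0]>150)&(g[:,:,2]<130)&(g[:,:,0]-g[:,:,2]>60)
for a,b in ((175,210),(445,480)):
    y,x=np.nonzero(m[185:225,a:b]);x=x+a;y=y+185
    from scipy.optimize import least_squares
    # ring outer/inner mean radius free
    o=least_squares(lambda v:np.hypot(x-v[0],(y-v[1])/.92)-v[2],[x.mean(),y.mean()-4,7]);print(len(x),o.x.round(1))
st=get_state();print(st['qd'].round(4),st['clock'])
```

```text
-0.003 [201.6 204.9] crop [117.6 125.2]
0 [202.2 199.1] crop [119.  111.9]
0.003 [202.8 193.3] crop [120.4  98.7]
-0.003 [449.1 204.9] crop [681.9 125.2]
0 [450.6 199.1] crop [685.4 111.9]
0.003 [452.1 193.4] crop [688.8  99. ]
47 [201.3 196.6   9.2]
44 [448.6 196.1  10.3]
[-0.0006 -0.0009 -0.0011 -0.0016  0.0009 -0.0017  0.    ] 13.3
```

```bash
python3 -m creep '[0.8,-0.3,0,0,0,0,0,0,0,0,0,0,0,0,0,0,0,0,0,0,0,0,0,0]'; python3 need.py 0.6085 0.1277 0.098 11.1
python3 - <<'E'
from h import *
s=snapshot('side');save('side11',s)
cv2.imwrite('pics/s11c.png',cv2.resize(s['color'][150:390,220:420,::-1],None,fx=2.5,fy=2.5,interpolation=cv2.INTER_CUBIC))
s=snapshot('wrist');save('wrist11',s)
print(get_state()['qd'].round(4))
E
```

```text
clock: 13.63
tool_pos: [0.6088, 0.1279, 0.0985]
eef_rot: [0.995, 0.096, 0.003, 0.001]
contact_force: [-0.7, -0.4, -3.5]
opening: 0.175
t 13.63 pos [0.6088 0.1279 0.0985] F [-0.7 -0.4 -3.5] open 15.4 q [-0.22  0.86 -0.12  1.69  0.16  0.59 -1.81]
shift [-0.3  0.1  0.5] turn [ 0.13 -0.38 -0.03]
[ 0.0021 -0.0008  0.0009 -0.0004 -0.0013  0.0005 -0.0001]
```

View pics/s11c.png

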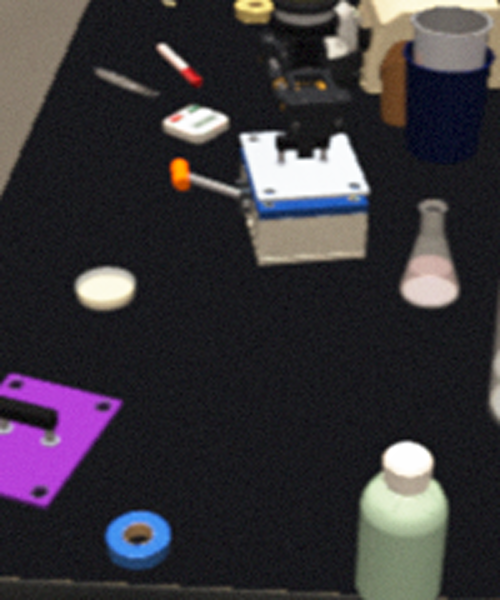

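View pics/wrist11.png

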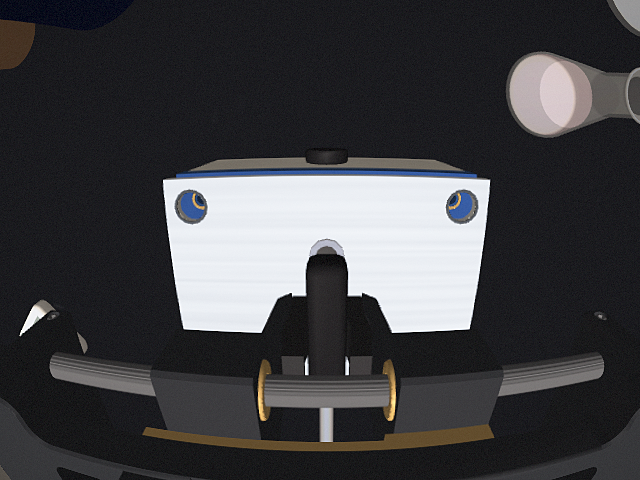

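The plate hovers level over the rim, with brass threads showing through both far holes (198,199) and (455,199). The lever is up and the bystanders are where they started. Handing in.

```bash
python3 -c "
from plant import finish_job;print(finish_job())"
```

```text
the job is handed in; nothing more can be done
None
```

I pressed the shutter lever to its stop and let it spring back. I then picked up the aluminium plate by its handle, not the purple look-alike, and handed the job in holding it over the chamber at about 14 s.

**Last checks:**
- **Height:** by arm position, the plate's underside is about 11.7 mm above the rim. The side view shows a clear gap, and the wrist force shows only the plate's weight (about 3 N).
- **Level:** the tool is within about 0.4° of vertical.
- **Alignment:** the brass threads show through both holes the wrist camera can see. At about 16 mm up, the wrist and side cameras put the offset at about 1 mm. A later wrist check gave about 1.3 mm, and I made a small trim after it that I checked only by eye. The estimates differ by about 2 mm, within the 4 mm tolerance. The two holes nearest the robot are hidden by the gripper, so they were not checked directly in the final pose.
- **Surroundings:** the lever is back at rest. The dish, flask, timer and tape look unmoved; I checked this by eye only.

**Needs noting:** my last push on the lever reached the hard stop at 102 N at the wrist, close to the 120 N limit. I backed off at once. One move command was refused for a typing error, and nothing moved.

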